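Put the slicer blade insert away in its latched case

ROBOT

A 6-joint arm with a two-finger parallel gripper is mounted at the origin on a cart in front of the work surface, level with it; the furniture and walls round the work are solid. World frame = base frame: x ahead of the robot, y to its left, z up, the work surface at z = 0. Lengths are in mm, angles in degrees, forces in N, time in s.
With the tool pointing down it reaches from about 400 to 825 mm from the base axis. Payload 7 kg.
Tool frame: the origin (TCP) lies between the finger pads; the fingertips stand robot.finger_overhang ahead of it and the grasp point (between the pads) lies 5 mm behind it (robot.finger_overhang is the distance from the TCP to the fingertips, in mm); z points along the fingers, x is the direction in which the jaws open and shut, and the axes are right-handed (so a half turn about z gives the same grasp; the last joint's range is limited). The gripper opens to 88 mm and grips with 3 to 60 N. Pads are 19 mm wide; open, the fingers measure 130 mm over their backs; the gripper's body (78 mm by 193 mm) begins 47 mm behind the grasp point.
Start: joints at [85.778, 20.546, 0.682, 0, -70.136, -16.507], TCP at [238.929, 631.275, 240.561] pointing down, gripper open.
Joint ranges: [-176.03, 176.03], [-82.01, 121.73], [-58.28, 71.71], [-173.87, 95.51], [-174.79, -0.11], [-173.66, 173.66]. Speed limits (degrees/s): [136.94, 136.94, 172.46, 180, 180, 180].

INTERFACE

Orientations are given as [roll, pitch, yaw] about the fixed x, y, z axes, in that order (R = Rz(yaw) Ry(pitch) Rx(roll)).
In Python, from cell import robot gives the robot as it stands.
- The arm moves only by the tool play_rows, never from a script. Its argument "plan" is a list that holds one entry, the list of rows, each a list of 7 numbers: the opening, from -1 (shut) to 1 (fully open), then the shift along the tool's x, y, z in cm, then the turn, a rotation vector about the tool's x, y, z in degrees. In form: [[[fingers, tx, ty, tz, ax, ay, az], ...]]. A call has 1 to 5 rows; each row is the pose to reach, as a shift and turn from the pose measured when the call began, along the tool's axes at that moment; what a row does not reach only later rows make up. A row lasts 1/8 s, in which the tool goes at most 62.5 mm and 10.7 degrees, less where a joint would pass 70% of its speed; a pose out of reach is approached as far as the arm can. A call with a gripper value outside its range is refused whole. The fingers move at their own pace and stop on an object; the grip force is fixed at half the most. Time passes only in rows, so rows that repeat a pose let the fingers close. It gives the time, the measured TCP pose, the force and the opening at its end, in the units of the state.
- robot.get_obs(): the state, without advancing time (a new reading comes with each control period).
- robot.camera(name): name is "scene" or "top"; returns the picture (384x512x3 uint8, red, green, blue); there is no depth.
- robot.calibration(name): a dict with "fx", "fy", "cx", "cy" (pixels), "rvec" (rotation vector, rad) and "tvec" (3), from world to camera coordinates, as OpenCV has them. Camera axes: x right, y down, z forward; pixel columns grow to the right and rows downward; lengths in mm; the calibration is good to about 2 mm. A picture is of the moment at which its call begins. calibration takes no time and is no camera call.
- robot.finish_job(): hands the job in, once; it reports no verdict.
The state is a dict: "time_s": time; "joint_positions": joint angles; "joint_velocities": joint speeds; "tau": joint torques, N m; "ee_pos": TCP position; "orientation": TCP orientation; "wrist_force": force on the tool from outside, world axes, zero at the start; "ft_torque": the same for the moment, N m; "finger_gap": finger opening in mm.
Only numpy, scipy, OpenCV 4.12 (cv2) and the standard library are available. Lean on these libraries where they do the work, as an engineer would, in place of code of your own. Each camera call takes 0.05 s, during which the arm holds its last target.

TASK

Put the blade insert that stands in the draining stand away in its case: press the thumb latch so that the lid pops open, stand the insert upright and fully down in the empty front slot and let go of it, then push the lid down until it snaps shut and stays shut. Feel for the latch and do not force it or the case, and leave the pepper mill, tumbler, tin and salt shaker where they are.

Things in the scene. Friction and masses are not known exactly. Their poses are not given: they have to be found in the camera images.
- case: White slicer-blade case, fixed to the hob; origin at the centre of its underside, z up, front with the latch to -x, length along y. Base 100 (x) by 126 (y) mm, walls 4 mm thick and 40 mm high, floor 5 mm thick; with the domed lid shut, its top is 78 mm up (79.5 mm on the middle panel). More than 60 N on it counts as forced.
- front_slot (a point): Middle of the floor of the empty front slot (x = -20 mm in the case's frame, 5 mm up), axes as the case's. The slot runs along y, 14 mm wide between ribs on the end walls, which reach 28 mm above the floor and are bevelled at the top; 118 mm between end walls. The back slot, 40 mm farther along +x, holds an insert like the one to be put away.
- pad_place (a point): Nominal centre of the top of the latch's grey thumb pad (28 by 42 mm, front of the case), 40 mm above the case's underside, axes as the case's. The pad is on a setting screw: its top really rests 8 mm below to 8 mm above this point, so feel for it. Pressed down, it frees the lid after 4 to 8 mm at 4 to 7 N (and drags a fixed finger toward -x) and meets its stop after 10 to 11 mm; it springs back.
- latch: The rocking latch with its thumb pad; origin on its pivot (58 mm in front of the case's centre, 18 mm up), axes as the case's while at rest. It is light: pushing it against its stop with more than 40 N counts as forced.
- lid_hinge (a point): Middle of the lid's hinge axis, which lies along y; x = 50 mm, z = 40 mm in the case's frame, axes as the case's. Outside, the lid is 102 mm from this axis to its front face, 126 mm wide and 38 mm deep.
- lid (a joint): Angle of the lid, rad: 0 shut and latched (rests within 0.02), 1.65 open to its stop. Its spring opens it fully whenever it is neither latched nor held, so it must be brought down in one go (about 2 N at its front edge). In the last 0.15 rad the catch must be pushed past a spring nose (about 7 N at the front edge); it stops dead at -0.03, and then holds by itself.
- lid_front (a point): Point on the outside of the lid's top panel, on its middle line, 85 mm from the hinge axis and 39.5 mm outward of the rim (which lies level with the hinge axis when shut). It turns with the lid: its z is the panel's outward normal, its -x points to the lid's front edge, 17 mm away.
- insert_mid (a point): Centre of the blade insert to be put away: a flat white frame with a ribbed steel blade plate, 10 (its x) by 110 (its y) by 65 (its z) mm, 63 to 117 g, on its long edge in the draining stand, z up; the point is 32.5 mm above the lower edge. Grip it across the 10 mm by its top bar, 18 mm high. Seated, it is 37.5 mm above the case's underside.
- stand: Draining stand, fixed to the hob: steel plate 80 by 120 by 5 mm with two pairs of wire uprights 40 mm high at y = +-38 mm, between which the insert stands along the stand's y. Origin at the centre of its underside.
- pepper_mill: Brown wooden pepper mill, 58 mm across, 150 mm high, behind the work; origin at its underside. Leave it.
- tumbler: Clear drinking glass, 80 mm across, 91 mm high, at the left; origin at its underside. Leave it.
- tin: Round food tin, 75 mm across, 58 mm high, at the right; origin at its underside. Leave it.
- salt_shaker: Salt shaker, 44 mm across, 90 mm high, near the front in the middle; origin at its underside. Leave it.

How it is judged (in metres and radians):
On the way, in this order (a step that is already met when the one before it is completed fails the run):
1. the latch was pressed and the lid has sprung open (beyond 1.2 rad) (value of joint lid above 1.2 rad), for 0.2 s.
2. the insert stands in the front slot, let go, with the lid still open (value of joint lid above 1 rad and x of insert_mid in the frame of case between -0.026 and -0.014 m and y of insert_mid in the frame of case between -0.008 and 0.008 m and z of insert_mid in the frame of case below 0.041 m and angle between insert_mid's own z axis and vertical below 0.15 rad and contact force between insert and the fingers below 0.1 N), for 0.2 s.
At the end, for the whole second after the job is handed in: The lid is latched shut by itself (within 0.03 rad), and the insert stands inside in the front slot: its centre within 6 mm of the slot's middle plane and 8 mm of its middle lengthwise, no more than 41 mm above the case's underside (37.5 mm when seated), upright within 0.15 rad (value of joint lid below 0.03 rad and x of insert_mid in the frame of case between -0.026 and -0.014 m and y of insert_mid in the frame of case between -0.008 and 0.008 m and z of insert_mid in the frame of case below 0.041 m and angle between insert_mid's own z axis and vertical below 0.15 rad); the robot touches nothing.
It fails at once if the case or its lid is pushed with more than 60 N (contact force between case and anything else above 60 N).
It fails at once if the latch is pushed with more than 40 N (contact force between latch and anything else above 40 N).
It fails at once if the pepper mill, tumbler, tin or salt shaker is moved by more than 30 mm (distance of any of pepper_mill, tumbler, tin, salt_shaker from where it was at the start of the episode above 0.03 m).
It also fails if it takes over 72 s, if anything falls off the work surface, if the arm or the gripper's body presses on something with over 40 N, if the wrist force passes 120 N, or if a joint passes its speed limit or range.

## Working session

There is one attempt and no reset: what is moved stays moved. The work goes in short steps, Python scripts to look and compute and a tool call to move; the robot and the scene stay as the last step left them, time stands still between calls to the robot, and variables do not carry over. Pictures are saved under pics/ and viewed, and the job is handed in when it is done.

Besides the shell and the picture viewer there is one more tool, called as name(argument=value, ...), one argument or row to a line, values as JSON. play_rows: Moves the arm, as the interface text tells. Its arguments: {"type":"object","properties":{"plan":{"type":"array","items":{"type":"array","items":{"type":"array","items":{"type":"number"}}}}},"required":["plan"]}

```bash
mkdir -p pics; ls
python3 - <<'E'
from cell import robot
import cv2
print(robot.get_obs()); print(robot.finger_overhang)
for n in("scene","top"):
    im=robot.camera(n); cv2.imwrite(f"pics/{n}0.png",im[:,:,::-1]); print(robot.calibration(n))
E
```

```text
pics
{'time_s': 0.0, 'joint_positions': array([ 8.57767580e+01,  2.05921055e+01,  6.33285433e-01, -1.95953414e-02,
       -7.01340705e+01, -1.65057415e+01]), 'joint_velocities': array([ 0.00504916, -0.04248067,  0.0152886 ,  0.02755248,  0.00069495,
        0.01847278]), 'tau': array([-1.84541437e-03, -5.82711983e+01,  2.93053079e+01,  6.99680284e+00,
        6.86382395e-03, -1.73519720e-04]), 'ee_pos': array([238.78962102, 630.8609674 , 239.61302628]), 'orientation': array([-1.79991268e+02, -9.42965112e-02, -1.10735665e+02]), 'wrist_force': array([ 0.15380789,  0.24659939, -0.03867249]), 'ft_torque': array([ 0.05986681,  0.01361608, -0.01555478]), 'finger_gap': 87.51251108698187}
14.0
{'fx': 353.5899791776521, 'fy': 353.5899791776521, 'cx': 253.19965866146015, 'cy': 196.26522622739196, 'rvec': array([ 1.98714754, -0.80163699,  0.43985573]), 'tvec': array([-435.34202049,  289.6698042 ,  704.37825011])}
{'fx': 412.63623439879615, 'fy': 412.63623439879615, 'cx': 250.2177282372796, 'cy': 187.06649734880037, 'rvec': array([ 2.14188046, -2.08113926,  0.2240239 ]), 'tvec': array([  -9.47082795,  603.93327434, 1126.920155  ])}
```

View pics/scene0.png

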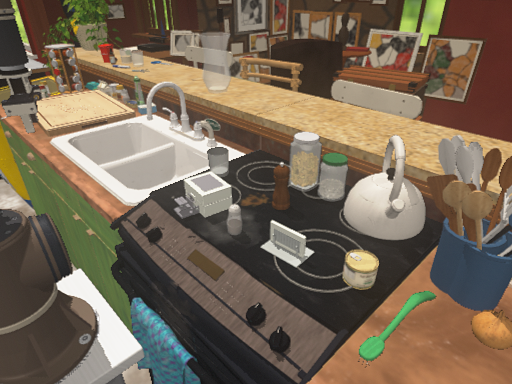

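View pics/top0.png

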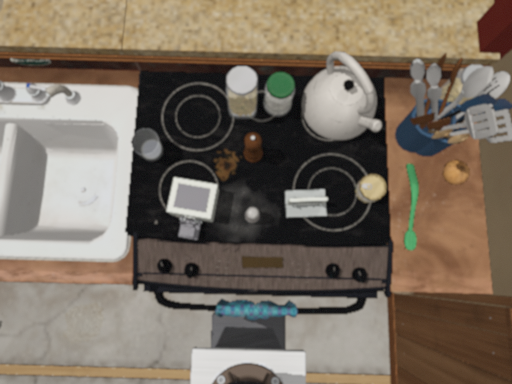

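Run:
```python
import cv2
t=cv2.imread("pics/top0.png"); s=cv2.imread("pics/scene0.png")
f=lambda im,x0,y0,x1,y1,k:cv2.resize(im[y0:y1,x0:x1],None,fx=k,fy=k,interpolation=cv2.INTER_CUBIC)
cv2.imwrite("pics/tc.png",f(t,155,165,235,245,7)); cv2.imwrite("pics/ti.png",f(t,275,175,340,230,9))
cv2.imwrite("pics/sc.png",f(s,165,160,245,240,7)); cv2.imwrite("pics/si.png",f(s,255,210,320,270,9))
```

```text
(no output)
```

View pics/tc.png

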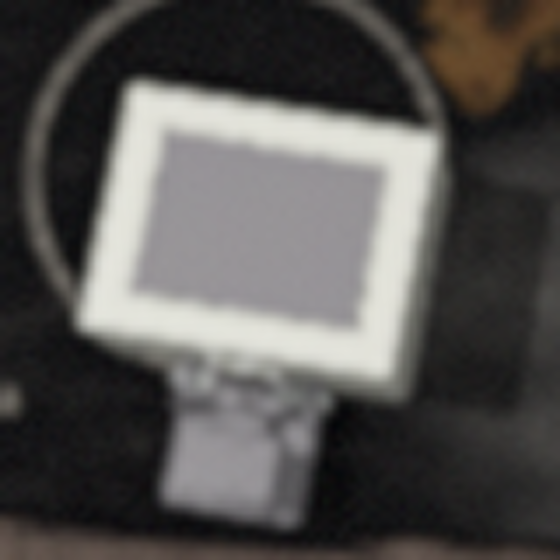

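View pics/ti.png

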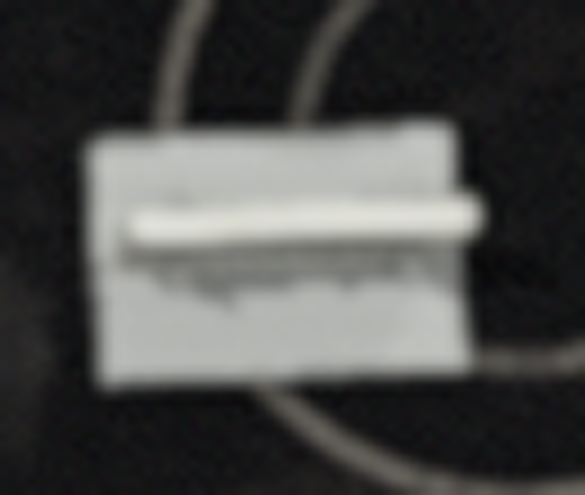

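View pics/sc.png

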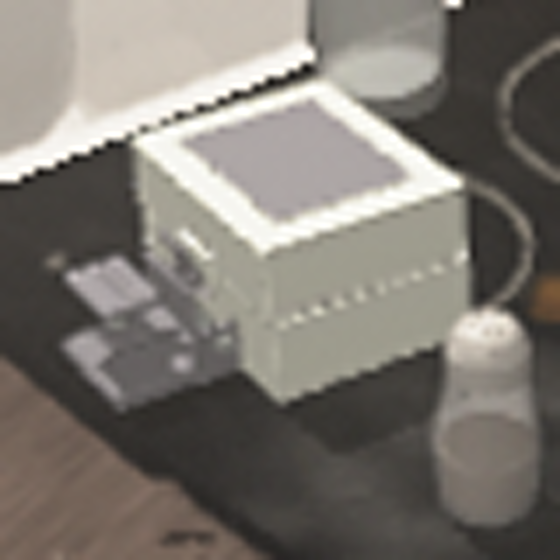

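View pics/si.png

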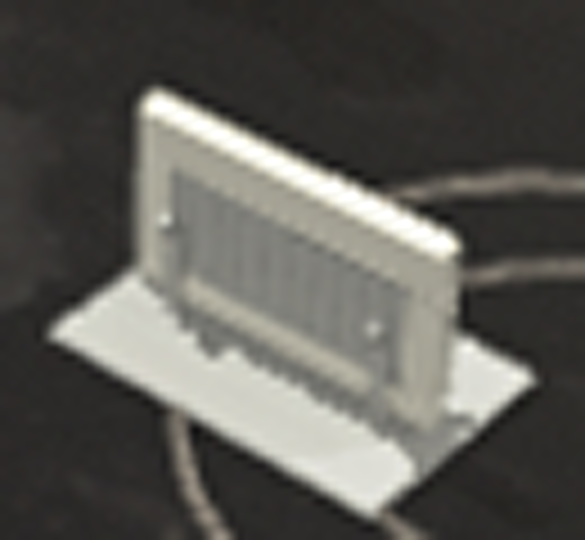

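```bash
cat > h.py <<'E'
import cv2,numpy as np
from cell import robot
def cal(n):
    c=robot.calibration(n);K=np.array([[c['fx'],0,c['cx']],[0,c['fy'],c['cy']],[0,0,1]])
    R=cv2.Rodrigues(np.array(c['rvec']))[0];return K,R,np.array(c['tvec']),np.array(c['rvec'])
def ray(n,u,v,z):
    K,R,t,_=cal(n); C=-R.T@t; d=R.T@np.linalg.inv(K)@[u,v,1.]
    return C+d*(z-C[2])/d[2]
def proj(n,P):
    K,R,t,r=cal(n); return cv2.projectPoints(np.array(P,float).reshape(-1,3),r,t,K,None)[0].reshape(-1,2)
def comp(mask,seed):
    n,l,s,c=cv2.connectedComponentsWithStats(mask.astype(np.uint8)); k=l[seed[1],seed[0]]; return (l==k).astype(np.uint8) if k else None
E
python3 - <<'E'
from h import *
t=cv2.imread("pics/top0.png");s=cv2.imread("pics/scene0.png")
for n,im,(x0,y0) in (("tc",t,(155,165)),):
  g=im[:,:,1].astype(int)
  m=comp(g>185,(172,200))
  cn=max(cv2.findContours(m,cv2.RETR_EXTERNAL,cv2.CHAIN_APPROX_NONE)[0],key=cv2.contourArea)
  r=cv2.minAreaRect(cn);print("lid",r)
  for p in cv2.boxPoints(r): print(p,ray("top",*p,78).round(1))
# grey panel corners, insert bar (from zoomed views)
for (u,v) in [(160,130),(385,165),(357,328),(133,293)]: print("panel",ray("top",155+(u-.5*7)/7,165+(v-3.5)/7,79.5).round(1))
for (u,v) in [(180,455),(275,440)]: print("pad",ray("top",155+u/7-.5,165+v/7-.5,40).round(1))
m=comp((t[:,:,1]>215),(275+300//9,175+218//9)); 
m=comp((t[:,:,1]>205),(275+300//9,175+218//9)) if m is None else m
r=cv2.minAreaRect(cv2.findNonZero(m));print("bar",r)
for p in cv2.boxPoints(r): print(ray("top",*p,70).round(1))
for (u,v) in [(130,226),(480,214)]: print("bar ends",ray("top",275+u/9-.5,175+v/9-.5,70).round(1))
for (u,v) in [(88,145),(452,124),(470,372),(102,387)]: print("stand",ray("top",275+u/9-.5,175+v/9-.5,5).round(1))
print("scene:")
for (u,v) in [(137,143),(318,83),(465,185),(268,250)]: print("lid",ray("scene",165+u/7-.5,160+v/7-.5,78).round(1))
for (u,v) in [(150,95),(455,247)]: print("bar",ray("scene",255+u/9-.5,210+v/9-.5,70).round(1))
for (u,v) in [(50,332),(375,515),(537,380)]: print("stand",ray("scene",255+u/9-.5,210+v/9-.5,5).round(1))
for z in (32,40,48):
  for (u,v) in [(65,280),(112,257),(160,295),(110,320)]: print("pad",z,ray("scene",165+u/7-.5,160+v/7-.5,z).round(1))
E
```

```text
lid ((191.5704803466797, 197.60067749023438), (44.7786865234375, 35.16256332397461), 10.007980346679688)
[166.46645 211.02348] [525.1 241.3  78. ]
[172.5772  176.39598] [625.6 230.9  78. ]
[216.67451 184.17787] [606.5 103.8  78. ]
[210.56377 218.80537] [506.7 116.4  78. ]
panel [606.1 215.7  79.5]
panel [594.3 123.5  79.5]
panel [527.2 131.5  79.5]
panel [538.7 222.2  79.5]
pad [478.3 205.8  40. ]
pad [485.6 167.1  40. ]
bar ((307.9923400878906, 198.78602600097656), (1.641810417175293, 34.049720764160156), 87.95458984375)
[ 572.4 -109.2   70. ]
[ 578.8 -206.4   70. ]
[ 574.  -206.5   70. ]
[ 567.7 -109.4   70. ]
bar ends [ 569.3 -103.5   70. ]
bar ends [ 576.4 -214.5   70. ]
stand [608.5 -95.3   5. ]
stand [ 619.3 -217.8    5. ]
stand [ 535.2 -223.     5. ]
stand [ 526.7 -100.9    5. ]
scene:
lid [522.8 233.3  78. ]
lid [617.6 223.2  78. ]
lid [603.   99.5  78. ]
lid [508.2 115.2  78. ]
bar [ 567.7 -105.1   70. ]
bar [ 574.9 -214.2   70. ]
stand [ 526.  -105.5    5. ]
stand [ 534.4 -224.4    5. ]
stand [ 611.7 -219.9    5. ]
pad 32 [471.5 223.1  32. ]
pad 32 [497.8 225.2  32. ]
pad 32 [494.5 182.6  32. ]
pad 32 [467.2 180.7  32. ]
pad 40 [465.1 211.1  40. ]
pad 40 [490.9 213.2  40. ]
pad 40 [487.7 171.2  40. ]
pad 40 [460.7 169.3  40. ]
pad 48 [458.6 199.2  48. ]
pad 48 [484.1 201.3  48. ]
pad 48 [480.9 159.8  48. ]
pad 48 [454.3 158.   48. ]
```

Run:
```python
from h import *
S=lambda u,v,z:ray("scene",165+u/7-.5,160+v/7-.5,z).round(1)
T=lambda u,v,z:ray("top",155+u/7-.5,165+v/7-.5,z).round(1)
p=[S(*q,79.5) for q in [(182,140),(315,97),(408,172),(275,222)]];print("panel scene",p,np.mean(p,0))
print("base",S(285,403,0),S(467,345,0))
# pad top corners
for z in (34,40,46): print(z,"top pad",[list(T(*q,z)) for q in [(172,415),(280,425),(270,522),(160,505),(325,420),(302,525)]])
from h import proj
t=cv2.imread("pics/top0.png");s=cv2.imread("pics/scene0.png")
f=lambda im,x0,y0,x1,y1,k:cv2.resize(im[y0:y1,x0:x1],None,fx=k,fy=k,interpolation=cv2.INTER_NEAREST)
a=f(t,170,210,210,245,16);b=f(s,165,190,205,225,16)
cv2.imwrite("pics/padz.png",cv2.resize(np.vstack([a,b]),None,fx=.5,fy=.5))
```

```text
panel scene [array([537.5, 218.9,  79.5]), array([606.1, 210.3,  79.5]), array([591.1, 124. ,  79.5]), array([522.9, 129.8,  79.5])] [564.4  170.75  79.5 ]
base [509.4 115.4   0. ] [596.   95.1   0. ]
34 top pad [[np.float64(495.3), np.float64(211.2), np.float64(34.0)], [np.float64(492.5), np.float64(166.2), np.float64(34.0)], [np.float64(452.4), np.float64(168.1), np.float64(34.0)], [np.float64(458.1), np.float64(213.7), np.float64(34.0)], [np.float64(495.1), np.float64(147.7), np.float64(34.0)], [np.float64(451.6), np.float64(154.9), np.float64(34.0)]]
40 top pad [[np.float64(494.6), np.float64(210.1), np.float64(40.0)], [np.float64(491.8), np.float64(165.4), np.float64(40.0)], [np.float64(451.9), np.float64(167.3), np.float64(40.0)], [np.float64(457.6), np.float64(212.7), np.float64(40.0)], [np.float64(494.4), np.float64(147.0), np.float64(40.0)], [np.float64(451.1), np.float64(154.1), np.float64(40.0)]]
46 top pad [[np.float64(493.9), np.float64(209.1), np.float64(46.0)], [np.float64(491.1), np.float64(164.6), np.float64(46.0)], [np.float64(451.4), np.float64(166.4), np.float64(46.0)], [np.float64(457.0), np.float64(211.6), np.float64(46.0)], [np.float64(493.7), np.float64(146.3), np.float64(46.0)], [np.float64(450.6), np.float64(153.4), np.float64(46.0)]]
```

View pics/padz.png

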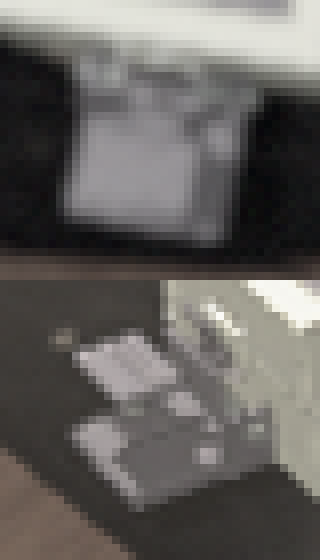

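```bash
cat >> h.py <<'E'
from scipy.spatial.transform import Rotation as Ro
def go(x,y,z,yaw,R=None):
    o=robot.get_obs(); R0=Ro.from_euler('xyz',o['orientation'],degrees=True)
    Rt=Ro.from_euler('xyz',[180,0,yaw],degrees=True)
    s=R0.inv().apply(np.array([x,y,z])-o['ee_pos'])/10
    r=(R0.inv()*Rt).as_rotvec(degrees=True)
    print("t",o['time_s'],"p",o['ee_pos'].round(1),"rpy",o['orientation'].round(1),"F",o['wrist_force'].round(1),"| shift cm",s.round(2),"turn",r.round(2))
E
python3 - <<'E'
from h import *
go(472,187,140,-97)
E
```

```text
t 0.1 p [238.8 630.9 239.7] rpy [-1.800e+02 -1.000e-01 -1.107e+02] F [-0.3  0.2 -0.1] | shift cm [ 33.25 -37.53  10.03] turn [  0.    -0.08 -13.73]
```

play_rows(
  plan=[
    [[-1, 33.2, -37.5, 0, 0, 0, -13.7], [-1, 33.2, -37.5, 0, 0, 0, -13.7], [-1, 33.2, -37.5, 0, 0, 0, -13.7], [-1, 33.2, -37.5, 0, 0, 0, -13.7], [-1, 33.2, -37.5, 0, 0, 0, -13.7]],
  ],
)

```text
time_s: 0.72
ee_pos: [384.7, 352.6, 240.3]
orientation: [180.0, -0.1, -97.0]
wrist_force: [1.1, 0.6, 0.1]
finger_gap: 43.2
```

Run:
```python
from h import *
go(472,187,80,-97)
```

```text
t 0.725 p [384.7 352.6 240.3] rpy [ 1.8e+02 -1.0e-01 -9.7e+01] F [1.1 0.6 0.1] | shift cm [ 15.35 -10.69  16.05] turn [ 0.02 -0.09 -0.01]
```

play_rows(
  plan=[
    [[-1, 15.35, -10.7, 5, 0, 0, 0], [-1, 15.35, -10.7, 5, 0, 0, 0], [-1, 15.35, -10.7, 5, 0, 0, 0], [-1, 15.35, -10.7, 14, 0, 0, 0], [-1, 15.35, -10.7, 16, 0, 0, 0]],
  ],
)

```text
time_s: 1.35
ee_pos: [472.1, 185.4, 78.9]
orientation: [180.0, -0.1, -97.2]
wrist_force: [1.3, 0.7, -0.4]
finger_gap: 1.0
```

Run:
```python
from h import *
go(472,187,66,-97)
a=robot.camera("scene");b=robot.camera("top")
cv2.imwrite("pics/p1.png",np.vstack([cv2.resize(a[140:260,120:280],None,fx=4,fy=4)[:300],cv2.resize(b[170:250,150:310],None,fx=4,fy=4)[:290]])[:,:,::-1])
```

```text
t 1.35 p [472.1 185.4  78.9] rpy [ 1.80e+02 -1.00e-01 -9.72e+01] F [ 1.3  0.7 -0.4] | shift cm [-0.16  0.02  1.29] turn [ 0.02 -0.08 -0.16]
```

View pics/p1.png

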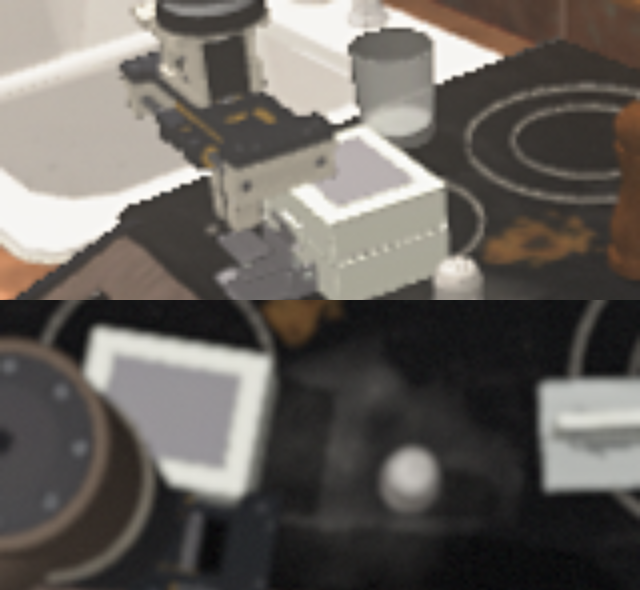

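play_rows(
  plan=[
    [[-1, 0, 0, 0.7, 0, 0, 0], [-1, 0, 0, 1.4, 0, 0, 0], [-1, 0, 0, 1.5, 0, 0, 0], [-1, 0, 0, 1.5, 0, 0, 0]],
  ],
)

```text
time_s: 1.95
ee_pos: [469.2, 184.2, 61.6]
orientation: [179.6, -0.4, -97.1]
wrist_force: [0.2, -0.4, 0.1]
finger_gap: 0.5
```

play_rows(
  plan=[
    [[-1, 0, 0, 0.1, 0, 0, 0], [-1, 0, 0, 0.2, 0, 0, 0], [-1, 0, 0, 0.3, 0, 0, 0], [-1, 0, 0, 0.3, 0, 0, 0]],
  ],
)

```text
time_s: 2.45
ee_pos: [468.9, 184.4, 58.9]
orientation: [179.6, -0.4, -97.1]
wrist_force: [-5.2, 2.4, 4.8]
finger_gap: -0.2
```

play_rows(
  plan=[
    [[-1, 0, 0, 0.1, 0, 0, 0], [-1, 0, 0, 0.2, 0, 0, 0], [-1, 0, 0, 0.3, 0, 0, 0], [-1, 0, 0, 0.3, 0, 0, 0]],
  ],
)

```text
time_s: 2.95
ee_pos: [467.7, 184.3, 56.0]
orientation: [179.5, -0.4, -97.1]
wrist_force: [-8.8, 3.6, 8.2]
finger_gap: 0.2
```

play_rows(
  plan=[
    [[-1, 0, 0, 0.1, 0, 0, 0], [-1, 0, 0, 0.2, 0, 0, 0], [-1, 0, 0, 0.2, 0, 0, 0]],
  ],
)

```text
time_s: 3.32
ee_pos: [466.5, 184.4, 54.1]
orientation: [179.4, -0.5, -97.1]
wrist_force: [-8.8, 3.4, 8.8]
finger_gap: -0.0
```

Run:
```python
from h import *
go(472,187,66,-97)
a=robot.camera("scene")
cv2.imwrite("pics/p2.png",cv2.resize(a[140:260,120:280],None,fx=4,fy=4)[:,:,::-1])
```

```text
t 3.325 p [466.5 184.4  54.1] rpy [179.4  -0.5 -97.1] F [-8.8  3.4  8.8] | shift cm [-0.31 -0.5  -1.2 ] turn [ 0.56 -0.46 -0.14]
```

View pics/p2.png

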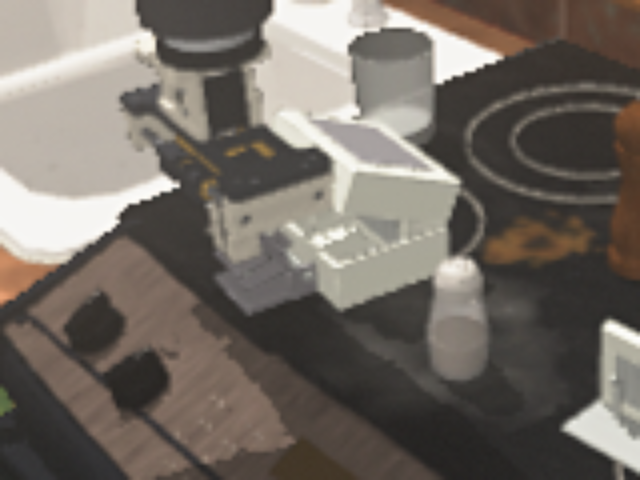

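play_rows(
  plan=[
    [[-1, 0, 0.5, -1, 0, 0, 0], [-1, 0, 2, -2, 0, 0, 0], [-1, 0, 3, -8, 0, 0, 0], [-1, 0, 3, -14, 0, 0, 0], [-1, 0, 3, -14, 0, 0, 0]],
  ],
)

```text
time_s: 4.0
ee_pos: [439.8, 190.9, 200.0]
orientation: [179.8, -0.0, -97.1]
wrist_force: [-0.4, -0.9, -1.1]
finger_gap: 0.5
```

Run:
```python
from h import *
go(572,-159,240,-176.3)
a=robot.camera("scene")
cv2.imwrite("pics/p3.png",cv2.resize(a[140:260,120:280],None,fx=4,fy=4)[:,:,::-1])
```

```text
t 4.0 p [439.8 190.9 200. ] rpy [179.8  -0.  -97.1] F [-0.4 -0.9 -1.1] | shift cm [ 33.09 -17.42  -4.03] turn [ 0.12 -0.13 79.22]
```

View pics/p3.png

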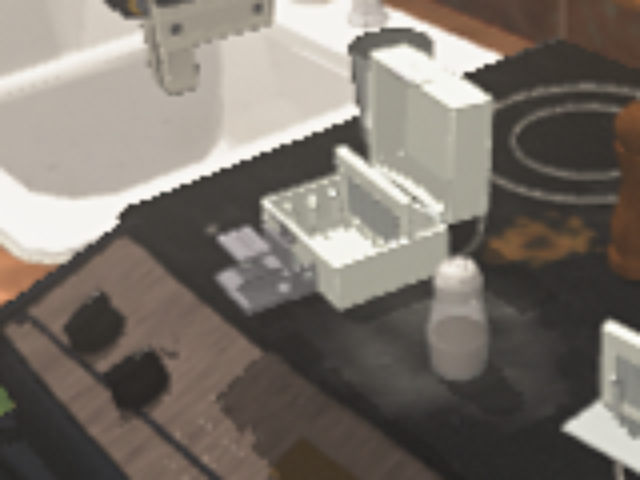

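play_rows(
  plan=[
    [[-1, 33.1, -17.4, -4, 0, 0, 79.2], [-1, 33.1, -17.4, -4, 0, 0, 79.2], [-1, 33.1, -17.4, -4, 0, 0, 79.2], [-1, 33.1, -17.4, -4, 0, 0, 79.2], [-1, 33.1, -17.4, -4, 0, 0, 79.2]],
  ],
)

```text
time_s: 4.68
ee_pos: [547.5, -103.0, 229.4]
orientation: [179.9, -0.6, -151.2]
wrist_force: [0.9, 1.3, 0.2]
finger_gap: 0.6
```

Run:
```python
from h import *
go(572,-159,160,-176.3); print(robot.get_obs()['joint_positions'].round(1))
b=robot.camera("top");cv2.imwrite("pics/t2.png",b[:,:,::-1]);a=robot.camera("scene");cv2.imwrite("pics/s2.png",a[:,:,::-1])
cv2.imwrite("pics/t2c.png",cv2.resize(b[165:245,155:235],None,fx=7,fy=7,interpolation=cv2.INTER_CUBIC)[:,:,::-1])
cv2.imwrite("pics/s2c.png",cv2.resize(a[150:240,165:255],None,fx=6,fy=6,interpolation=cv2.INTER_CUBIC)[:,:,::-1])
```

```text
t 4.675 p [ 547.5 -103.   229.4] rpy [ 179.9   -0.6 -151.2] F [0.9 1.3 0.2] | shift cm [ 0.48 -6.1   6.93] turn [-0.   -0.61 25.09]
[  9.5  10.3 -15.    0.1 -65.4  19.2]
```

View pics/t2c.png

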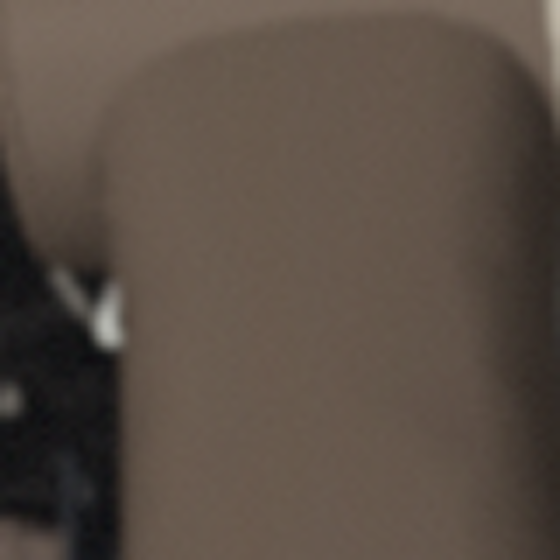

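View pics/s2c.png

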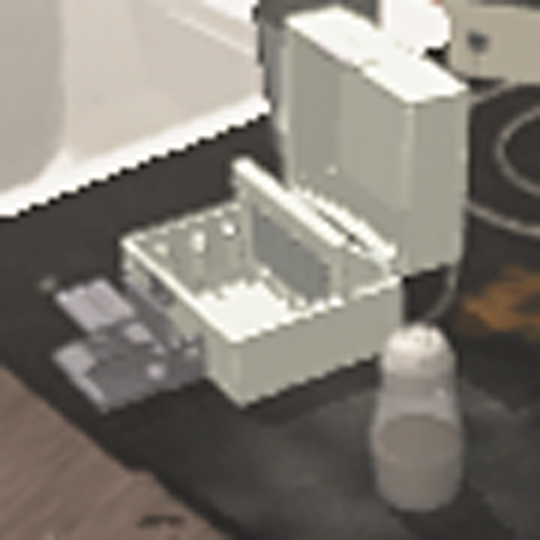

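play_rows(
  plan=[
    [[0, 0.5, -6.1, 3, 0, 0, 25.1], [0, 0.5, -6.1, 5, 0, 0, 25.1], [0, 0.5, -6.1, 8, 0, 0, 25.1], [0, 0.5, -6.1, 10, 0, 0, 25.1], [0, 0.5, -6.1, 10, 0, 0, 25.1]],
  ],
)

```text
time_s: 5.4
ee_pos: [569.9, -161.9, 126.7]
orientation: [-179.8, -0.9, -176.5]
wrist_force: [0.4, 0.0, 0.7]
finger_gap: 42.3
```

Run:
```python
from h import *
go(572,-159.3,72,-176.3)
b=robot.camera("top");a=robot.camera("scene")
cv2.imwrite("pics/t3.png",b[:,:,::-1])
cv2.imwrite("pics/t3c.png",cv2.resize(b[165:245,155:235],None,fx=7,fy=7,interpolation=cv2.INTER_CUBIC)[:,:,::-1])
cv2.imwrite("pics/s3c.png",cv2.resize(a[170:280,240:350],None,fx=5,fy=5,interpolation=cv2.INTER_CUBIC)[:,:,::-1])
```

```text
t 5.4 p [ 569.9 -161.9  126.7] rpy [-179.8   -0.9 -176.5] F [0.4 0.  0.7] | shift cm [-0.31  0.26  5.46] turn [-0.17 -0.91 -0.24]
```

View pics/t3c.png

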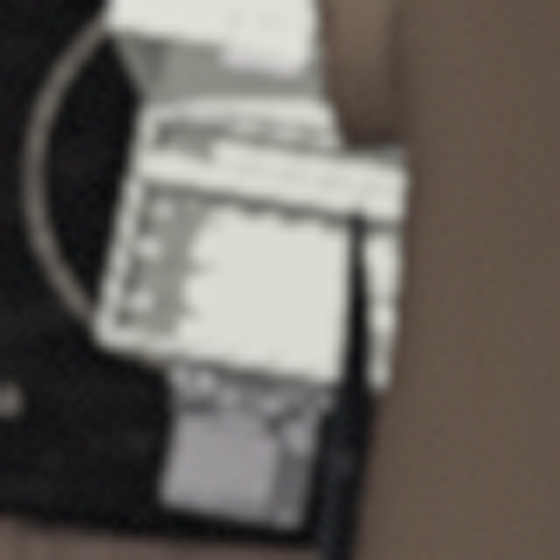

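View pics/s3c.png

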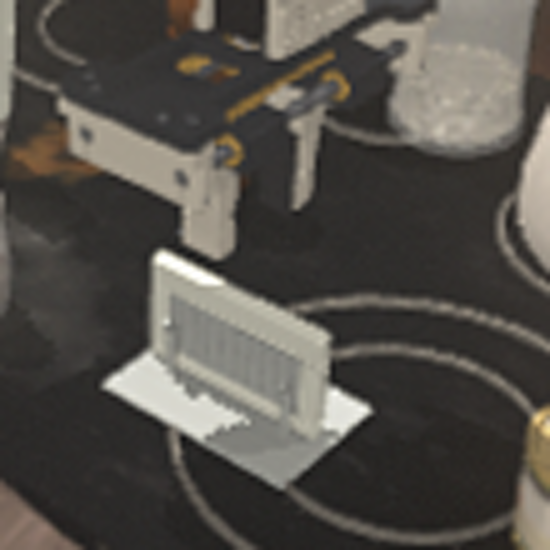

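play_rows(
  plan=[
    [[0, -0.3, 0.25, 1, 0, -0.9, 0], [0, -0.3, 0.25, 2, 0, -0.9, 0], [0, -0.3, 0.25, 4, 0, -0.9, 0], [0, -0.3, 0.25, 5.4, 0, -0.9, 0], [0, -0.3, 0.25, 5.4, 0, -0.9, 0]],
  ],
)

```text
time_s: 6.12
ee_pos: [573.4, -159.6, 74.2]
orientation: [-179.8, 0.1, -176.5]
wrist_force: [0.4, 1.0, 0.4]
finger_gap: 43.9
```

Run:
```python
from h import *
go(572,-159.3,72,-176.3)
T=lambda u,v,z:ray("top",155+(u+.5)/7-.5,165+(v+.5)/7-.5,z).round(1)
print("front rim",T(97,345,40),T(387,390,40))
print("back insert",T(138,163,70),T(403,200,70))
S=lambda u,v,z:ray("scene",165+(u+.5)/6-.5,150+(v+.5)/6-.5,z).round(1)
print("S rim",S(123,243,40),S(238,345,40),S(400,280,40)); print("S bi",S(240,165,70),S(340,245,70))
```

```text
t 6.125 p [ 573.4 -159.6   74.2] rpy [-1.798e+02  1.000e-01 -1.765e+02] F [0.4 1.  0.4] | shift cm [0.13 0.04 0.22] turn [-0.21  0.12 -0.21]
front rim [522.6 242.8  40. ] [507.4 121.8  40. ]
back insert [593.9 225.3  70. ] [581.6 116.2  70. ]
S rim [523.1 235.4  40. ] [506.  110.3  40. ] [603.9 101.5  40. ]
S bi [589.3 215.7  70. ] [573.  110.1  70. ]
```

play_rows(
  plan=[
    [[0, 0.1, 0, 0.3, 0, 0, 0], [0, 0.1, 0, 0.3, 0, 0, 0], [-1, 0.1, 0, 0.3, 0, 0, 0], [-1, 0.1, 0, 0.3, 0, 0, 0], [-1, 0.1, 0, 0.3, 0, 0, 0]],
  ],
)

```text
time_s: 6.75
ee_pos: [572.5, -159.6, 71.4]
orientation: [-179.8, 0.1, -176.5]
wrist_force: [-0.2, -0.8, -0.0]
finger_gap: 19.2
```

play_rows(
  plan=[
    [[-1, 0, 0, 0, 0, 0, 0], [-1, 0, 0, 0, 0, 0, 0], [-1, 0, 0, 0, 0, 0, 0]],
  ],
)

```text
time_s: 7.12
ee_pos: [572.5, -159.6, 71.4]
orientation: [-179.8, 0.1, -176.5]
wrist_force: [-0.1, 0.2, -0.5]
finger_gap: 9.6
```

Run:
```python
from h import *
go(572,-159.3,72,-176.3)
a=robot.camera("scene")
cv2.imwrite("pics/s4c.png",cv2.resize(a[170:280,240:350],None,fx=5,fy=5,interpolation=cv2.INTER_CUBIC)[:,:,::-1])
```

```text
t 7.125 p [ 572.5 -159.6   71.4] rpy [-1.798e+02  1.000e-01 -1.765e+02] F [-0.1  0.2 -0.5] | shift cm [ 0.05  0.04 -0.06] turn [-0.21  0.14 -0.2 ]
```

View pics/s4c.png

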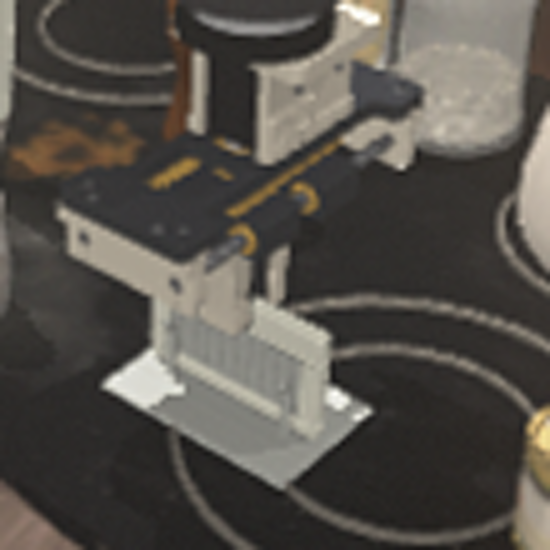

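play_rows(
  plan=[
    [[-1, 0, 0, -2, 0, 0, 0], [-1, 0, 0, -6, 0, 0, 0], [-1, 0, 0, -12, 0, 0, 0], [-1, 0, 0, -14, 0, 0, 0], [-1, 0, 0, -14, 0, 0, 0]],
  ],
)

```text
time_s: 7.8
ee_pos: [572.9, -159.1, 213.2]
orientation: [-179.8, 0.4, -176.5]
wrist_force: [-0.1, 0.3, -2.4]
finger_gap: 9.7
```

Run:
```python
from h import *
go(546,174,210,173); print(robot.get_obs()['finger_gap'])
```

```text
t 7.8 p [ 572.9 -159.1  213.2] rpy [-179.8    0.4 -176.5] F [-0.1  0.3 -2.4] | shift cm [ 0.65 33.42  0.19] turn [-0.18  0.37 10.5 ]
9.716640781122305
```

play_rows(
  plan=[
    [[-1, 0.6, 5, 0, 0, 0, 2], [-1, 0.6, 11, 0, 0, 0, 5], [-1, 0.6, 17, 0, 0, 0, 7], [-1, 0.6, 23, 0, 0, 0, 10.5], [-1, 0.6, 28, 0, 0, 0, 10.5]],
  ],
)

```text
time_s: 8.43
ee_pos: [548.6, 121.8, 210.4]
orientation: [-179.8, 0.3, 173.0]
wrist_force: [0.3, 0.2, -1.4]
finger_gap: 9.8
```

Run:
```python
from h import *
go(546,174,180,173)
```

```text
t 8.425 p [548.6 121.8 210.4] rpy [-179.8    0.3  173. ] F [ 0.3  0.2 -1.4] | shift cm [0.91 5.16 3.02] turn [-0.21  0.26 -0.02]
```

play_rows(
  plan=[
    [[-1, 0.9, 5.1, 1, 0, 0, 0], [-1, 0.9, 5.1, 4, 0, 0, 0], [-1, 0.9, 5.1, 7, 0, 0, 0], [-1, 0.9, 5.1, 8.5, 0, 0, 0], [-1, 0.9, 5.1, 8.5, 0, 0, 0]],
  ],
)

```text
time_s: 9.05
ee_pos: [545.5, 172.5, 123.6]
orientation: [-179.7, 0.1, 173.0]
wrist_force: [0.1, 0.5, -0.7]
finger_gap: 9.6
```

Run:
```python
from h import *
go(546,174,125,173)
a=robot.camera("scene");b=robot.camera("top")
cv2.imwrite("pics/s5.png",a[:,:,::-1]);cv2.imwrite("pics/t5.png",b[:,:,::-1])
cv2.imwrite("pics/s5c.png",cv2.resize(a[140:240,160:260],None,fx=6,fy=6,interpolation=cv2.INTER_CUBIC)[:,:,::-1])
cv2.imwrite("pics/t5c.png",cv2.resize(b[165:245,155:235],None,fx=7,fy=7,interpolation=cv2.INTER_CUBIC)[:,:,::-1])
```

```text
t 9.05 p [545.5 172.5 123.6] rpy [-1.797e+02  1.000e-01  1.730e+02] F [ 0.1  0.5 -0.7] | shift cm [-0.03  0.16 -0.14] turn [-0.35  0.12 -0.04]
```

View pics/s5c.png

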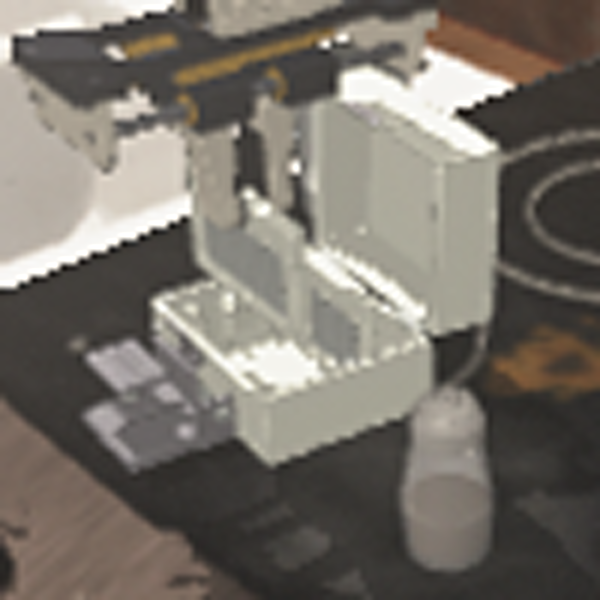

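View pics/t5c.png

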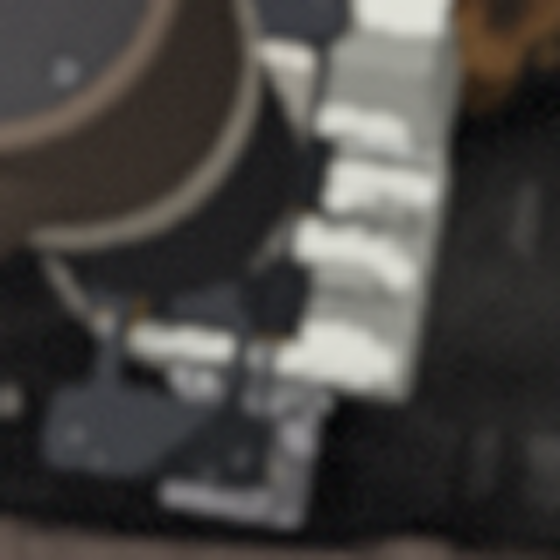

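```bash
cat > ov.py <<'E'
from h import *
import sys
def ov(C,yaw,tcp,tag,s,t):
    c,si=np.cos(np.radians(yaw)),np.sin(np.radians(yaw))
    W=lambda x,y,z:[C[0]+c*x-si*y,C[1]+si*x+c*y,z]
    P=[W(x,y,z) for x in(-50,50) for y in (-63,63) for z in (0,40)]
    P2=[W(-46,-59,40),W(-46,59,40)]
    I=[[tcp[0]+c*x-si*y,tcp[1]+si*x+c*y,tcp[2]-66.4+z] for x in (-5,5) for y in (-55,55) for z in (0,65)]
    out=[]
    for n,im,(x0,y0,w,h) in (("scene",s,(160,140,100,85)),("top",t,(155,165,100,85))):
        k=8; o=cv2.resize(im[y0:y0+h,x0:x0+w],None,fx=k,fy=k,interpolation=cv2.INTER_CUBIC)
        for Q,col in ((P,(0,0,255)),(P2,(255,0,255)),(I,(0,255,0))):
            for u,v in proj(n,Q): cv2.circle(o,(int((u-x0+.5)*k),int((v-y0+.5)*k)),3,col,-1)
        cv2.imwrite(f"pics/ov_{tag}_{n}.png",o[:600,:800])
if __name__=="__main__":
    ov((566,172),-7,(545.5,172.5,123.6),sys.argv[1],cv2.imread("pics/s5.png"),cv2.imread("pics/t5.png"))
E
python3 ov.py a
```

```text
(no output)
```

View pics/ov_a_scene.png

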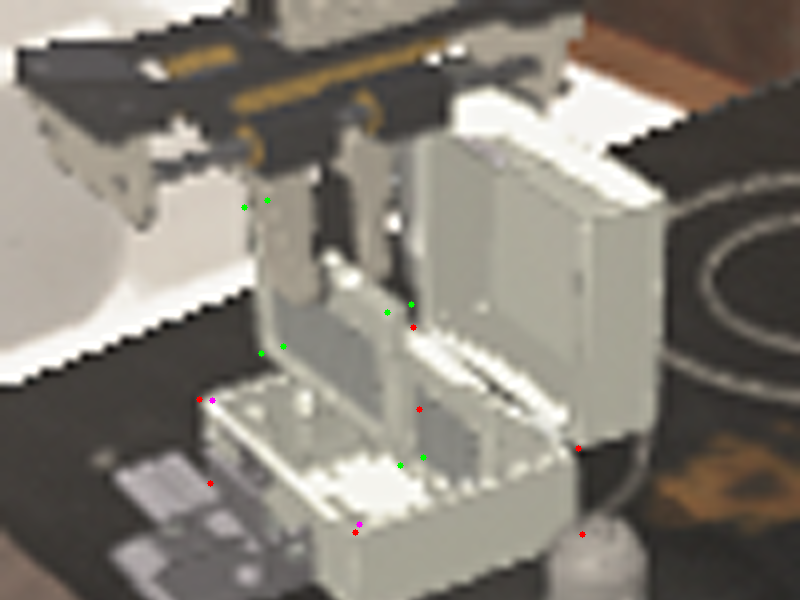

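View pics/ov_a_top.png

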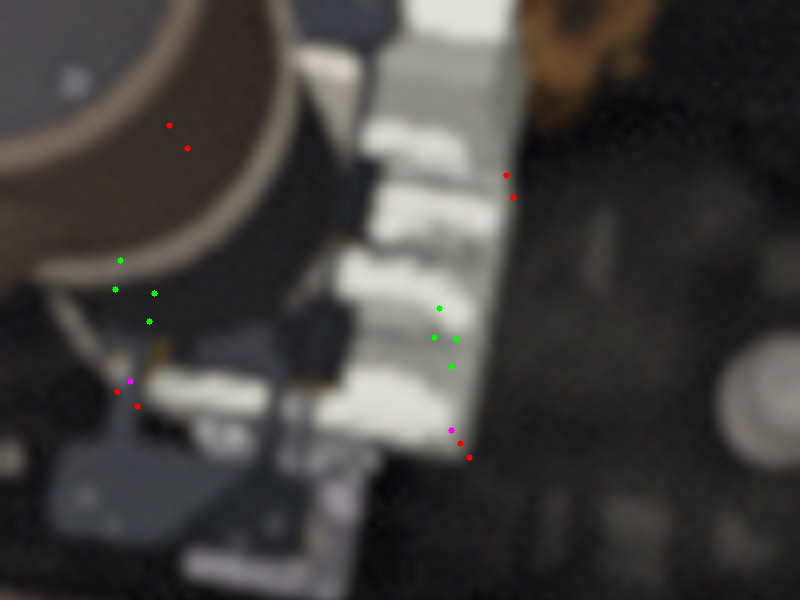

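Run:
```python
from h import *
b=cv2.imread("pics/t5.png");a=cv2.imread("pics/s5.png")
o=cv2.resize(b[175:225,190:225],None,fx=12,fy=12,interpolation=cv2.INTER_NEAREST)
o2=cv2.resize(a[160:210,185:220],None,fx=12,fy=12,interpolation=cv2.INTER_NEAREST)
cv2.imwrite("pics/n5.png",cv2.convertScaleAbs(np.hstack([o,o2])[:600,:800],alpha=1.0))
print(proj("top",[[579.1,115,70],[538.8,117.9,122],[585.8+6.7,169.6+54.6,70]]),proj("scene",[[579.1,115,70],[538.8,117.9,122]]))
```

```text
[[212.51757093 194.02676022]
 [209.12727599 204.8978133 ]
 [174.63628395 188.34418481]] [[221.78221399 189.14259454]
 [209.42394541 178.1535208 ]]
```

View pics/n5.png

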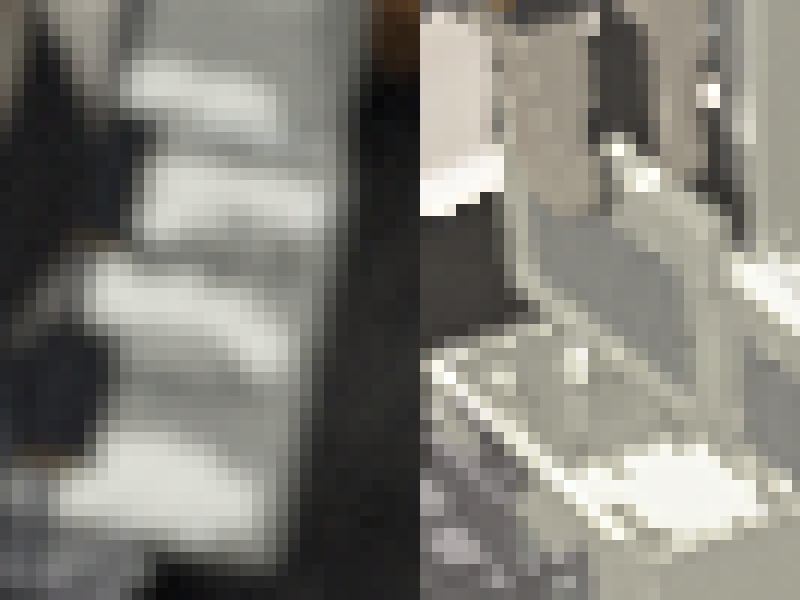

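Run:
```python
from h import *
a=cv2.imread("pics/s5.png")
o2=cv2.resize(a[183:223,180:236],None,fx=14,fy=14,interpolation=cv2.INTER_NEAREST)
for x,y,z in [(-50,-63,40),(-50,63,40),(50,-63,40),(-50,-63,0),(50,-63,0)]:
    c,s=np.cos(np.radians(-7)),np.sin(np.radians(-7))
    u,v=proj("scene",[566+c*x-s*y,172+s*x+c*y,z])[0]; cv2.circle(o2,(int((u+.5-180)*14),int((v+.5-183)*14)),3,(0,0,255),-1); print(u,v)
cv2.imwrite("pics/n6.png",o2)
```

```text
203.90501950684438 206.0537870366892
184.4106293979355 189.40263226291458
231.844983769431 195.55943779007688
204.988734422633 217.14411698497736
232.36929568590605 206.34243822446223
```

View pics/n6.png

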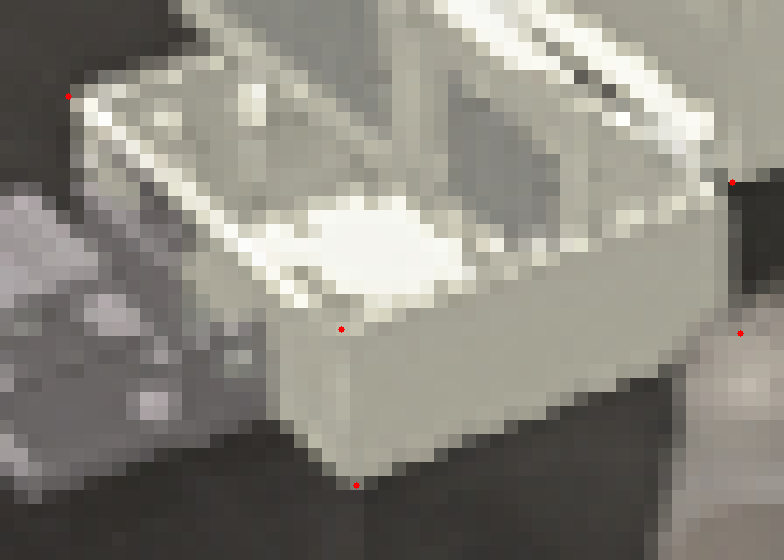

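play_rows(
  plan=[
    [[-1, -0.05, 0.17, 0, -0.3, 0, 0], [-1, -0.05, 0.17, 0.8, -0.3, 0, 0], [-1, -0.05, 0.17, 1.6, -0.3, 0, 0], [-1, -0.05, 0.17, 2.2, -0.3, 0, 0], [-1, -0.05, 0.17, 2.2, -0.3, 0, 0]],
  ],
)

```text
time_s: 9.78
ee_pos: [547.1, 174.4, 102.9]
orientation: [180.0, 0.2, 173.0]
wrist_force: [-0.4, -0.1, -1.1]
finger_gap: 9.6
```

Run:
```python
from h import *
go(546.1,174.3,95,173)
a=robot.camera("scene");cv2.imwrite("pics/s7.png",a[:,:,::-1])
cv2.imwrite("pics/s7c.png",cv2.resize(a[145:225,170:250],None,fx=7,fy=7,interpolation=cv2.INTER_NEAREST)[:,:,::-1])
```

```text
t 9.775 p [547.1 174.4 102.9] rpy [180.    0.2 173. ] F [-0.4 -0.1 -1.1] | shift cm [ 0.11 -0.02  0.79] turn [ 0.04  0.23 -0.03]
```

View pics/s7c.png

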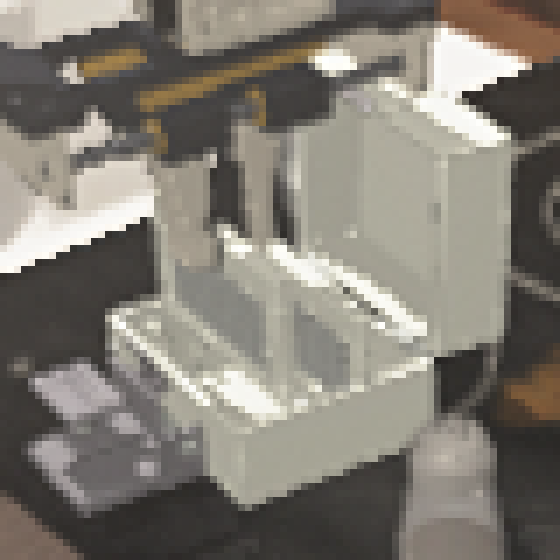

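play_rows(
  plan=[
    [[-1, 0.1, 0, 0.2, 0, 0.2, 0], [-1, 0.1, 0, 0.4, 0, 0.2, 0], [-1, 0.1, 0, 0.6, 0, 0.2, 0], [-1, 0.1, 0, 0.7, 0, 0.2, 0], [-1, 0.1, 0, 0.7, 0, 0.2, 0]],
  ],
)

```text
time_s: 10.45
ee_pos: [546.4, 174.7, 96.3]
orientation: [179.9, 0.1, 173.0]
wrist_force: [0.3, 0.0, -0.4]
finger_gap: 9.8
```

play_rows(
  plan=[
    [[-1, 0, 0, 0.1, 0, 0, 0], [-1, 0, 0, 0.2, 0, 0, 0], [-1, 0, 0, 0.3, 0, 0, 0], [-1, 0, 0, 0.3, 0, 0, 0]],
  ],
)

```text
time_s: 10.95
ee_pos: [546.4, 174.6, 93.1]
orientation: [180.0, 0.1, 173.0]
wrist_force: [1.1, 0.8, -1.2]
finger_gap: 9.7
```

play_rows(
  plan=[
    [[-1, 0, 0, 0.1, 0, 0, 0], [-1, 0, 0, 0.15, 0, 0, 0], [-1, 0, 0, 0.2, 0, 0, 0], [-1, 0, 0, 0.2, 0, 0, 0]],
  ],
)

```text
time_s: 11.45
ee_pos: [546.4, 174.7, 91.1]
orientation: [180.0, 0.0, 173.0]
wrist_force: [0.4, 0.6, -1.5]
finger_gap: 10.0
```

Run:
```python
from h import *
go(546.1,174.3,91,173)
a=robot.camera("scene");cv2.imwrite("pics/s8.png",a[:,:,::-1])
cv2.imwrite("pics/s8c.png",cv2.resize(a[145:225,170:250],None,fx=7,fy=7,interpolation=cv2.INTER_NEAREST)[:,:,::-1])
```

```text
t 11.45 p [546.4 174.7  91.1] rpy [180.   0. 173.] F [ 0.4  0.6 -1.5] | shift cm [ 0.02 -0.04  0.01] turn [ 0.04  0.05 -0.03]
```

View pics/s8c.png

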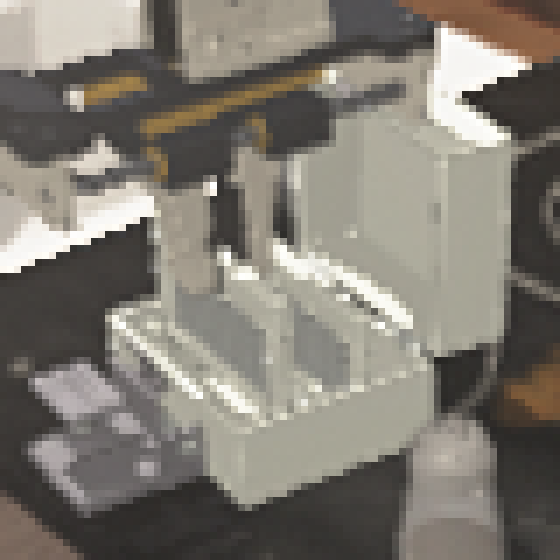

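play_rows(
  plan=[
    [[-0.55, 0, 0, 0, 0, 0, 0], [-0.55, 0, 0, 0, 0, 0, 0], [-0.55, 0, 0, 0, 0, 0, 0], [-0.55, 0, 0, 0, 0, 0, 0]],
  ],
)

```text
time_s: 12.0
ee_pos: [546.4, 174.7, 91.2]
orientation: [179.9, 0.1, 173.0]
wrist_force: [0.4, -0.1, -0.5]
finger_gap: 19.8
```

Run:
```python
from h import *
go(546.1,174.3,91,173)
a=robot.camera("scene");cv2.imwrite("pics/s9.png",a[:,:,::-1])
cv2.imwrite("pics/s9c.png",cv2.resize(a[145:225,170:250],None,fx=7,fy=7,interpolation=cv2.INTER_NEAREST)[:,:,::-1])
```

```text
t 12.0 p [546.4 174.7  91.2] rpy [1.799e+02 1.000e-01 1.730e+02] F [ 0.4 -0.1 -0.5] | shift cm [ 0.03 -0.04  0.02] turn [ 0.05  0.06 -0.03]
```

View pics/s9c.png

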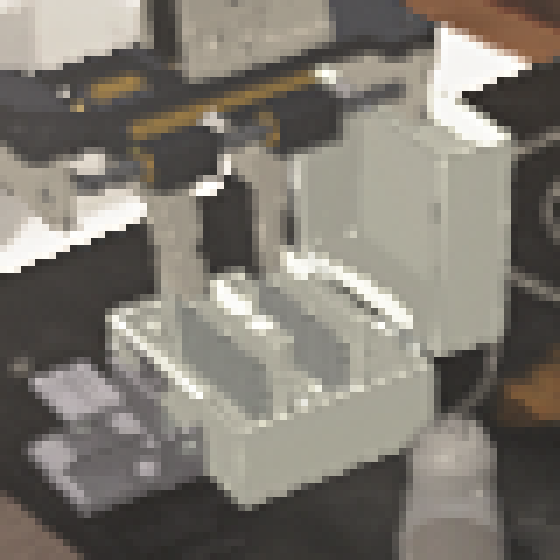

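play_rows(
  plan=[
    [[-0.55, 0, 0, -2, 0, 0, 0], [-0.55, 0, 0, -7, 0, 0, 0], [-0.55, 0, 0, -13, 0, 0, 0], [-1, 0, 0, -15, 0, 0, 0], [-1, 0, 0, -15, 0, 0, 0]],
  ],
)

```text
time_s: 12.68
ee_pos: [547.0, 175.0, 243.4]
orientation: [179.8, 0.2, 173.0]
wrist_force: [0.1, 0.1, -1.0]
finger_gap: 5.0
```

Run:
```python
from h import *
print(robot.get_obs()['joint_positions'].round(1))
go(691,156.6,240,-97);go(691,156.6,240,83)
a=robot.camera("scene");cv2.imwrite("pics/s10.png",a[:,:,::-1])
cv2.imwrite("pics/s10c.png",cv2.resize(a[145:225,170:250],None,fx=7,fy=7,interpolation=cv2.INTER_NEAREST)[:,:,::-1])
for n,z,u,v in (("mill",150,252,138),("tumbler",91,148,133)): print(n,ray("top",u,v,z))
# insert expectations if seated
c,s=np.cos(np.radians(-7)),np.sin(np.radians(-7))
for x,y,z in [(-25,55,70),(-25,-55,70),(-15,-55,70),(15,-55,70)]: print(proj("scene",[566+c*x-s*y,172+s*x+c*y,z])[0], (proj("scene",[566+c*x-s*y,172+s*x+c*y,z])[0]+.5-[170,145])*7)
```

```text
[ 37.3  10.8 -12.3   0.  -66.5 -44.3]
t 12.675 p [547.  175.  243.4] rpy [179.8   0.2 173. ] F [ 0.1  0.1 -1. ] | shift cm [-14.52  -0.07   0.39] turn [-2.000e-02  3.400e-01 -9.002e+01]
t 12.675 p [547.  175.  243.4] rpy [179.8   0.2 173. ] F [ 0.1  0.1 -1. ] | shift cm [-14.52  -0.07   0.39] turn [3.400e-01 2.000e-02 8.998e+01]
mill [723.10219528   6.80023612 150.        ]
tumbler [749.35567372 308.08659631  91.        ]
[191.55504794 179.89720962] [154.38533557 247.78046736]
[209.04345771 193.71193543] [276.80420398 344.48354801]
[211.92559245 192.67905094] [296.97914718 337.25335659]
[220.40937968 189.63867532] [356.36565774 315.97072722]
```

View pics/s10c.png

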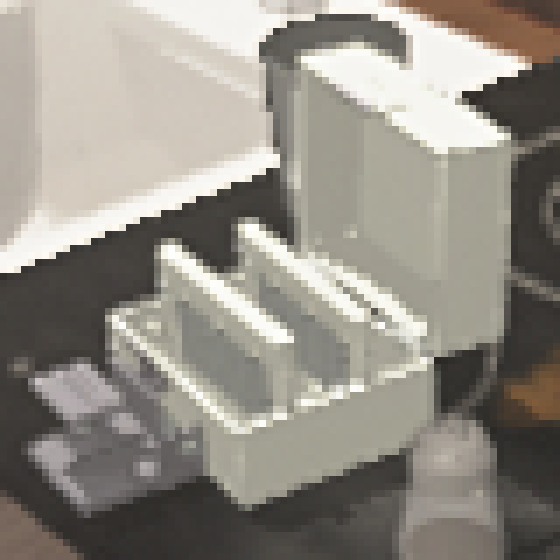

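play_rows(
  plan=[
    [[-1, -14.5, 0, 0, 0, 0, 90], [-1, -14.5, 0, 0, 0, 0, 90], [-1, -14.5, 0, 0, 0, 0, 90], [-1, -14.5, 0, 0, 0, 0, 90], [-1, -14.5, 0, 0, 0, 0, 90]],
  ],
)

```text
time_s: 13.35
ee_pos: [689.8, 156.4, 238.9]
orientation: [-179.9, -0.1, 118.9]
wrist_force: [0.5, -0.4, 0.4]
finger_gap: -0.1
```

Run:
```python
from h import *
go(691,156.6,240,83);go(693,156.6,129,83)
```

```text
t 13.35 p [689.8 156.4 238.9] rpy [-1.799e+02 -1.000e-01  1.189e+02] F [ 0.5 -0.4  0.4] | shift cm [-0.04  0.12 -0.11] turn [-1.400e-01 -3.000e-02  3.586e+01]
t 13.35 p [689.8 156.4 238.9] rpy [-1.799e+02 -1.000e-01  1.189e+02] F [ 0.5 -0.4  0.4] | shift cm [-0.15  0.31 10.99] turn [-1.400e-01 -3.000e-02  3.586e+01]
```

play_rows(
  plan=[
    [[-1, -0.15, 0.3, 0, 0, 0, 35.9], [-1, -0.15, 0.3, 0, 0, 0, 35.9], [-1, -0.15, 0.3, 1, 0, 0, 35.9], [-1, -0.15, 0.3, 6, 0, 0, 35.9], [-1, -0.15, 0.3, 11, 0, 0, 35.9]],
  ],
)

```text
time_s: 13.98
ee_pos: [692.1, 156.3, 126.1]
orientation: [-179.8, 0.0, 82.9]
wrist_force: [0.2, -0.5, -0.5]
finger_gap: 0.5
```

Run:
```python
from h import *
go(691,156.6,129,83)
a=robot.camera("scene")
cv2.imwrite("pics/s11c.png",cv2.resize(a[120:240,160:280],None,fx=5,fy=5,interpolation=cv2.INTER_NEAREST)[:,:,::-1])
# tip -x edge contact path, case frame -> TCP: x=P.x+9.5, z=P.z+14
import math
for r in (90,):
  for th in (1.65,1.5,1.3,1.1,.9,.7,.5,.3,.15,0,-.03):
    x=50-r*math.cos(th)+39.5*math.sin(th);z=40+r*math.sin(th)+39.5*math.cos(th)
    print(th,"tcp case x",round(x+9.5,1),"z",round(z+14,1))
```

```text
t 13.975 p [692.1 156.3 126.1] rpy [-179.8    0.    82.9] F [ 0.2 -0.5 -0.5] | shift cm [ 0.02 -0.12 -0.29] turn [-0.21  0.05 -0.11]
1.65 tcp case x 106.0 z 140.6
1.5 tcp case x 92.5 z 146.6
1.3 tcp case x 73.5 z 151.3
1.1 tcp case x 53.9 z 152.1
0.9 tcp case x 34.5 z 149.1
0.7 tcp case x 16.1 z 142.2
0.5 tcp case x -0.5 z 131.8
0.3 tcp case x -14.8 z 118.3
0.15 tcp case x -23.6 z 106.5
0 tcp case x -30.5 z 93.5
-0.03 tcp case x -31.6 z 90.8
```

View pics/s11c.png

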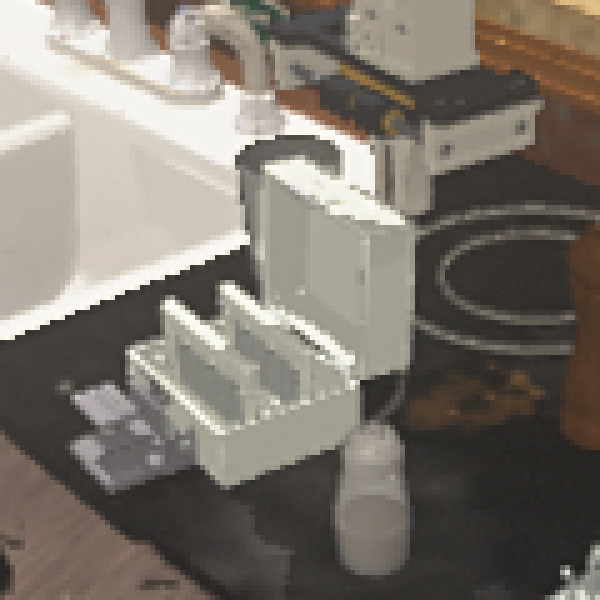

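play_rows(
  plan=[
    [[-1, 0, -1.2, -0.4, 0, 0, 0], [-1, 0, -2.15, -0.65, 0, 0, 0], [-1, 0, -2.8, -1.0, 0, 0, 0], [-1, 0, -3.4, -1.25, 0, 0, 0], [-1, 0, -4.3, -1.55, 0, 0, 0]],
  ],
)

```text
time_s: 14.65
ee_pos: [646.3, 161.2, 135.6]
orientation: [-179.4, 0.2, 82.9]
wrist_force: [2.2, 1.8, 0.2]
finger_gap: 0.6
```

```bash
cat >> h.py <<'E'
def cs():
    o=robot.get_obs();d=o['ee_pos']-[566,172,0];c,s=np.cos(np.radians(-7)),np.sin(np.radians(-7))
    F=o['wrist_force']
    print("t",o['time_s'],"case xyz",round(c*d[0]+s*d[1],1),round(-s*d[0]+c*d[1],1),d[2].round(1),"rpy",o['orientation'].round(1),"F",F.round(1))
E
python3 - <<'E'
from h import *
cs()
a=robot.camera("scene")
cv2.imwrite("pics/s12c.png",cv2.resize(a[120:240,160:280],None,fx=5,fy=5,interpolation=cv2.INTER_NEAREST)[:,:,::-1])
E
```

```text
t 14.65 case xyz 81.0 -0.9 135.6 rpy [-179.4    0.2   82.9] F [2.2 1.8 0.2]
```

View pics/s12c.png

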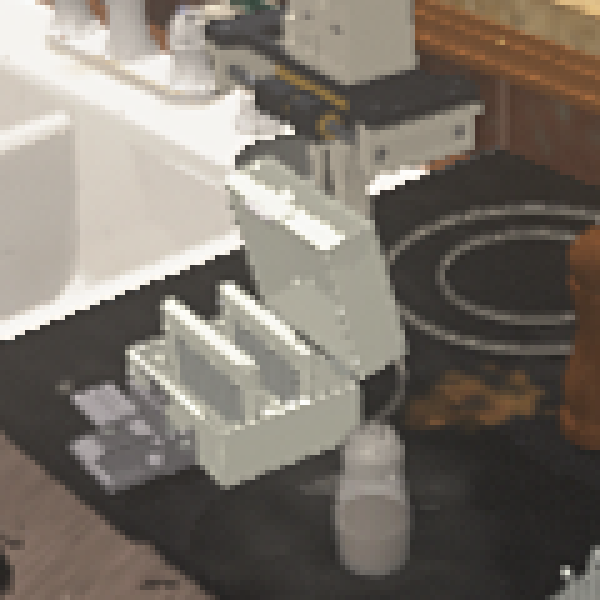

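play_rows(
  plan=[
    [[-1, 0, -0.9, -0.6, 0, 0, 0], [-1, 0, -1.8, -0.8, 0, 0, 0], [-1, 0, -2.7, -0.85, 0, 0, 0], [-1, 0, -3.5, -0.8, 0, 0, 0], [-1, 0, -4.3, -0.6, 0, 0, 0]],
  ],
)

```text
time_s: 15.32
ee_pos: [602.0, 166.6, 142.2]
orientation: [-179.3, 0.2, 82.9]
wrist_force: [1.6, 0.1, 1.1]
finger_gap: 0.3
```

Run:
```python
from h import *
cs()
a=robot.camera("scene")
cv2.imwrite("pics/s13c.png",cv2.resize(a[120:240,160:280],None,fx=5,fy=5,interpolation=cv2.INTER_NEAREST)[:,:,::-1])
```

```text
t 15.325 case xyz 36.4 -0.9 142.2 rpy [-179.3    0.2   82.9] F [1.6 0.1 1.1]
```

View pics/s13c.png

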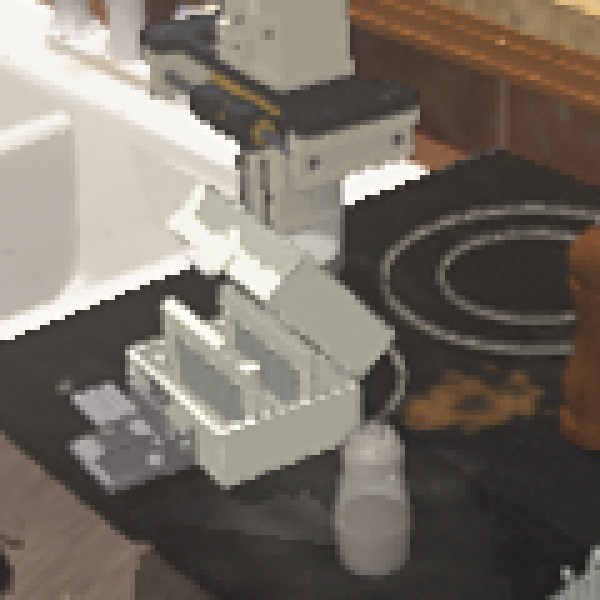

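play_rows(
  plan=[
    [[-1, 0, -0.85, 0.25, 0, 0, 0], [-1, 0, -1.65, 0.6, 0, 0, 0], [-1, 0, -2.45, 1.05, 0, 0, 0], [-1, 0, -3.25, 1.55, 0, 0, 0], [-1, 0, -4.05, 2.2, 0, 0, 0]],
  ],
)

```text
time_s: 16.0
ee_pos: [560.0, 171.6, 120.1]
orientation: [-179.3, 0.2, 82.9]
wrist_force: [2.0, 0.4, 0.9]
finger_gap: 0.4
```

Run:
```python
from h import *
cs()
```

```text
t 16.0 case xyz -5.9 -1.1 120.1 rpy [-179.3    0.2   82.9] F [2.  0.4 0.9]
```

play_rows(
  plan=[
    [[-1, 0, -0.7, 0.4, 0, 0, 0], [-1, 0, -1.4, 0.9, 0, 0, 0], [-1, 0, -1.9, 1.2, 0, 0, 0], [-1, 0, -2.3, 1.4, 0, 0, 0], [-1, 0, -2.5, 1.5, 0, 0, 0]],
  ],
)

```text
time_s: 16.62
ee_pos: [535.0, 174.8, 105.4]
orientation: [-179.3, 0.2, 82.9]
wrist_force: [3.0, -1.1, 2.4]
finger_gap: 0.3
```

Run:
```python
from h import *
cs()
a=robot.camera("scene")
cv2.imwrite("pics/s14c.png",cv2.resize(a[120:240,160:280],None,fx=5,fy=5,interpolation=cv2.INTER_NEAREST)[:,:,::-1])
```

```text
t 16.625 case xyz -31.1 -1.0 105.4 rpy [-179.3    0.2   82.9] F [ 3.  -1.1  2.4]
```

View pics/s14c.png

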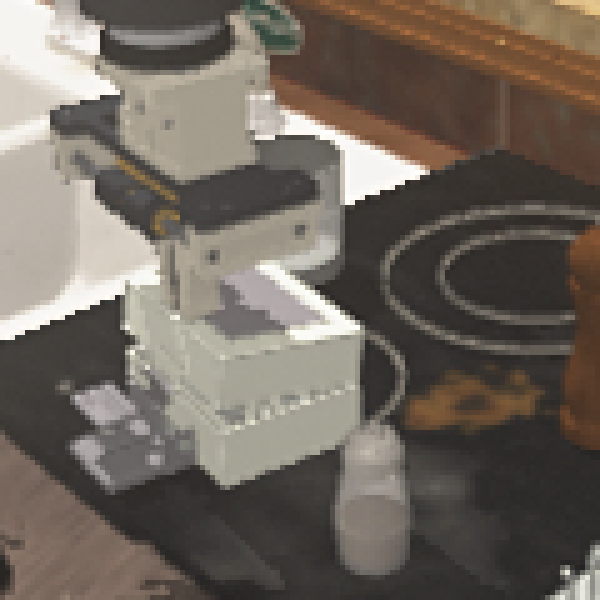

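play_rows(
  plan=[
    [[-1, 0, -0.1, 0.3, 0, 0, 0], [-1, 0, -0.1, 0.6, 0, 0, 0], [-1, 0, -0.1, 0.8, 0, 0, 0], [-1, 0, -0.1, 1.0, 0, 0, 0]],
  ],
)

```text
time_s: 17.18
ee_pos: [533.0, 174.8, 95.5]
orientation: [-179.2, 0.2, 82.9]
wrist_force: [-4.3, 0.5, 5.6]
finger_gap: 0.3
```

play_rows(
  plan=[
    [[-1, 0, 0, 0.1, 0, 0, 0], [-1, 0, 0, 0.2, 0, 0, 0], [-1, 0, 0, 0.2, 0, 0, 0]],
  ],
)

```text
time_s: 17.55
ee_pos: [533.0, 174.7, 93.2]
orientation: [-179.2, 0.2, 82.9]
wrist_force: [0.3, 0.2, -1.1]
finger_gap: 0.4
```

play_rows(
  plan=[
    [[-1, 0, 0, 0.1, 0, 0, 0], [-1, 0, 0, 0.15, 0, 0, 0], [-1, 0, 0, 0.15, 0, 0, 0]],
  ],
)

```text
time_s: 17.92
ee_pos: [532.9, 174.7, 91.7]
orientation: [-179.2, 0.2, 82.9]
wrist_force: [-2.3, 1.0, 3.5]
finger_gap: 0.7
```

Run:
```python
from h import *
cs()
a=robot.camera("scene")
cv2.imwrite("pics/s15c.png",cv2.resize(a[120:240,160:280],None,fx=5,fy=5,interpolation=cv2.INTER_NEAREST)[:,:,::-1])
```

```text
t 17.925 case xyz -33.1 -1.4 91.7 rpy [-179.2    0.2   82.9] F [-2.3  1.   3.5]
```

View pics/s15c.png

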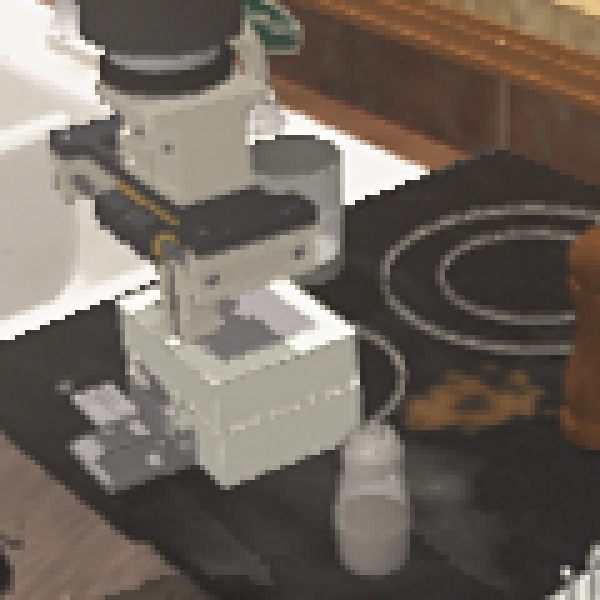

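Looks snapped; one more small press to feel the hard stop, then lift away.

play_rows(
  plan=[
    [[-1, 0, 0, 0.1, 0, 0, 0], [-1, 0, 0, 0.15, 0, 0, 0], [-1, 0, 0, 0.15, 0, 0, 0]],
  ],
)

```text
time_s: 18.35
ee_pos: [532.9, 174.6, 90.2]
orientation: [-179.2, 0.2, 82.9]
wrist_force: [-1.8, 0.1, 3.0]
finger_gap: 0.7
```

play_rows(
  plan=[
    [[-1, 0, 0, -1, 0, 0, 0], [-1, 0, 0, -4, 0, 0, 0], [-1, 0, 0, -9, 0, 0, 0], [-1, 0, 0, -14, 0, 0, 0], [-1, 0, 0, -18, 0, 0, 0]],
  ],
)

```text
time_s: 18.98
ee_pos: [535.9, 175.0, 273.2]
orientation: [-179.3, 0.1, 82.9]
wrist_force: [-0.1, -0.1, 0.1]
finger_gap: 0.3
```

Run:
```python
from h import *
cs()
a=robot.camera("scene");b=robot.camera("top");cv2.imwrite("pics/s16.png",a[:,:,::-1]);cv2.imwrite("pics/t16.png",b[:,:,::-1])
cv2.imwrite("pics/s16c.png",cv2.resize(a[160:240,165:245],None,fx=7,fy=7,interpolation=cv2.INTER_CUBIC)[:,:,::-1])
```

```text
t 18.975 case xyz -30.3 -0.7 273.2 rpy [-1.793e+02  1.000e-01  8.290e+01] F [-0.1 -0.1  0.1]
```

View pics/s16c.png

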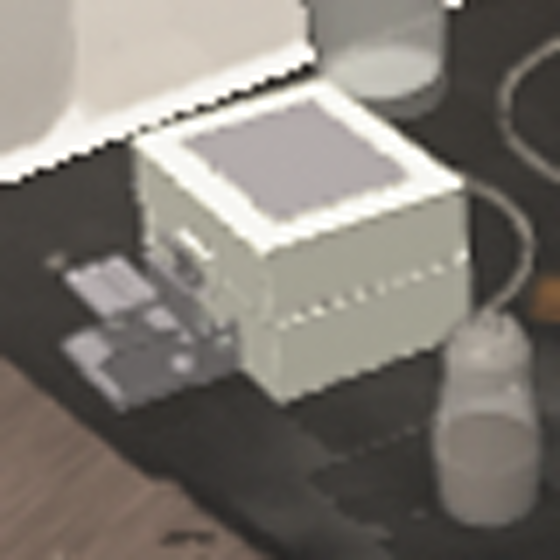

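View pics/t16.png

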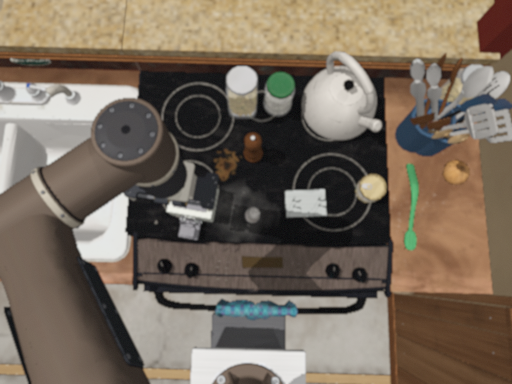

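play_rows(
  plan=[
    [[-1, 0, 0, 0, 0, 0, 0], [-1, 0, 0, 0, 0, 0, 0], [-1, 0, 0, 0, 0, 0, 0], [-1, 0, 0, 0, 0, 0, 0]],
  ],
)

```text
time_s: 19.58
ee_pos: [537.5, 175.7, 275.4]
orientation: [-179.6, -0.0, 82.9]
wrist_force: [0.2, -0.4, -0.1]
finger_gap: 0.6
```

Run:
```python
from h import *
a=robot.camera("scene")[:,:,::-1]; s0=cv2.imread("pics/scene0.png")
d=np.abs(a.astype(int)-s0)[160:240,165:245].max(2); print("mean diff vs start around case/salt",d.mean(), "pixels>60:",(d>60).sum())
cs(); print(robot.finish_job())
```

```text
mean diff vs start around case/salt 5.316875 pixels>60: 21
t 19.625 case xyz -28.7 0.2 275.5 rpy [-179.6   -0.    82.9] F [ 0.6 -0.6 -0.4]
the job is handed in; nothing more can be done
None
```

I put the insert in the front slot, shut the lid and handed the job in at about 19.6 s; no verdict was reported.

- **Latch and lid:** I felt for the thumb pad and touched it with the fingertips at about 47 mm. Pressing it down about 6 mm, at roughly 9 N upward (about 13 N in all), sprang the lid fully open.
- **Insert:** I gripped it by the top bar and lowered it between the slot's ribs. I let go with its lower edge about 20 mm above the floor, because going lower would have run the gripper's body into the open lid. It dropped home. The camera showed it upright, level with the back insert and within about a pixel of the seated position.
- **Closing:** I swung the lid down from behind in one go and pressed its front edge. The force peaked at about 6 N, then fell to about zero as it snapped.

**Last checks:**
- After I lifted the arm away, the lid stayed shut, and the area around the case matched the first picture closely (21 pixels differed strongly).
- The wrist force was near zero, and the mill, tumbler, tin and salt shaker looked unmoved.

**What disagreed:** the two cameras put the case up to about 10 mm apart in y. I settled it by checking the case corners and the held insert in the scene view. The last press also met only about 3 N, so I never clearly felt the lid's hard stop. With the lid shut, the insert itself could not be seen again.

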